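Hang the wide template in the till

TASK

Take the wide plywood template out of the slotted rack, lower it through the opening in the top of the wooden till and hang it by its hole on the steel prong inside, so that it hangs free and upright behind the upturned tip. Do not touch the frame round the opening with the template or the robot, and leave the narrow template in its slot.

Things in the scene. Friction and masses are not known exactly. Their poses are not given: they have to be found in the camera images.
- wide_template_centre (a point): centre (half-way up) of the wide template: an upright board of 12 mm plywood (x), 115 mm high (z), about 0.12 kg, standing in a slot of the rack. Its lower 76 mm are 90 mm wide (y), with a round 36 mm hole through it along x; above, between round shoulders (up to 94 mm), rises a 40 mm wide neck; its top edge is 57.5 mm above this point. Grasp it there, across the 12 mm.
- wide_template_hole (a point): centre of the 36 mm hole in the wide template, on its middle plane, 43 mm above its foot, 72 mm below its top edge. The hole's axis is x; axes as for the template's centre.
- narrow_template_centre (a point): centre (half-way up) of the narrow template in the other slot: same thickness, height, neck and hole as the wide one, but only 60 mm wide and square-shouldered. Leave it there.
- rack: light wooden rack, 70 (x) x 232 (y) x 42 mm, fixed; origin under its middle, on the bench. Two slots end to end along y, centres at y = -56 and +56 mm, each 15 mm wide (x), 96 mm long, 30 mm deep; their floor is 12 mm above the bench. The templates stand in them, their axes parallel to the rack's.
- prong_bend (a point): where the straight part of the prong ends, on its axis. The prong is a fixed level steel bar 8 mm thick, 82 mm above the bench, inside the till; it runs from here along +x to its root on the till's back wall, about 115 mm away. From here its tip bends up, reaching 12 mm to -x and 13 mm above the axis. Front wall 81 mm to -x of here.
- opening_centre (a point): centre of the opening in the top of the brown wooden till, level with the frame's top, 150 mm above the bench. Opening 186 mm (x) x 140 mm (y). The prong lies under its middle line (y = 0), the bend 18 mm to -x of here. The till's floor is 10 mm thick; a hung template's foot is 25 mm and its top edge 140 mm above the bench. Axes as for the prong.
- top_frame: the dark wooden frame round that opening, 14 mm thick, 228 x 188 mm outside, fixed on the till; origin in the middle of the opening, at the frame's underside, 136 mm above the bench. Not to be touched.
Mind the look-alikes: they are no part of the job. What is shaped like the part that bears wide_template_centre but yellow is not meant.

How it is judged (in metres and radians):
On the way:
1. the wide template is lifted out of the rack, higher than the till (height (world z) of wide_template_centre above 0.19 m), for 0.1 s.
At the end, for the whole second after the job is handed in: The wide template hangs at rest on the prong: its hole's centre lies behind the bend (0 to 112 mm towards the root), within 15 mm sideways of the bar and 4 to 24 mm below the bar's axis, the template within 15 degrees of upright (x of wide_template_hole in the frame of prong_bend between 0 and 0.112 m and y of wide_template_hole in the frame of prong_bend between -0.015 and 0.015 m and z of wide_template_hole in the frame of prong_bend between -0.024 and -0.004 m and angle between wide_template_hole's own z axis and vertical below 0.26 rad and linear speed of wide_template below 0.05 m/s); the robot touches nothing.
It fails at once if the wide template touches the frame round the opening (contact force between wide_template and top_frame above 0.5 N).
It fails at once if the robot touches the frame round the opening (contact force between any of the arm, the fingers and top_frame above 0.5 N).
It fails at once if the narrow template is moved from its slot (distance of narrow_template_centre from where it was at the start of the episode above 0.025 m).
It also fails if it takes over 45 s, if anything falls off the work surface, if the arm or the gripper's body presses on something with over 40 N, if the wrist force passes 120 N, or if a joint passes its speed limit or range.

ROBOT

A 6-joint arm with a two-finger parallel gripper is mounted at the origin on a cart in front of the work surface, level with it; the furniture and walls round the work are solid. World frame = base frame: x ahead of the robot, y to its left, z up, the work surface at z = 0. Lengths are in mm, angles in degrees, forces in N, time in s.
With the tool pointing down it reaches from about 300 to 850 mm from the base axis. Payload 4.2 kg.
Tool frame: the origin (TCP) lies midway between the tips of the shut fingers; the grasp point (between the pads) lies 19 mm behind it (env.grasp_offset is the distance from the TCP to the grasp point, in mm); z points along the fingers, y is the line along which they close (so a half turn about z gives the same grasp; the last joint's range is limited). The gripper opens to 91 mm and grips with 3 to 60 N. Pads are 32 mm wide; open, the fingers measure 118 mm over their backs; the gripper's body (76 mm by 178 mm) begins 60 mm behind the grasp point.
Start: joints at [65.26, 18.312, 89.639, -0, 72.044, -1.146], TCP at [230.154, 526.949, 183.776] pointing down, gripper open.
Joint ranges: [-177.97, 177.97], [-48.28, 115.42], [12.27, 149.76], [-77.06, 257.06], [2.81, 150.46], [-146.56, 146.56]. Speed limits (degrees/s): [147.25, 147.25, 180, 180, 180, 180].

INTERFACE

Orientations are given as [roll, pitch, yaw] about the fixed x, y, z axes, in that order (R = Rz(yaw) Ry(pitch) Rx(roll)).
In Python, from workcell import env, optics gives the robot as it stands. The module is installed in compiled form; this text tells all that it offers.
- The arm moves only by the tool send_rows, never from a script. Its argument "targets" is a list that holds one entry, the list of rows, each a list of 7 numbers: the turn, a rotation vector about the world's x, y, z scaled (see below), then the shift along the world's x, y, z scaled (see below), then the closure, from -1 (fully open) to 1 (shut). In form: [[[rx, ry, rz, x, y, z, gripper], ...]]. A call has 1 to 12 rows; each row shifts and turns the commanded pose from where the row before left it; what a row does not reach is not made up. The controller multiplies each number of a shift by 0.2 m and each number of a turn by pi/2 rad. A row lasts 1/10 s, in which the tool goes at most 50 mm and 8.59 degrees, less where a joint would pass 70% of its speed; a pose out of reach is approached as far as the arm can. A call with a number of a shift or a turn outside -1 to 1 is refused whole. A call with a gripper value outside its range is refused whole. The fingers move at their own pace and stop on an object; "grip_force" is the grip in N (left out, the last holds). Time passes only in rows, so rows that do not move let the fingers close. It gives the time, the measured TCP pose, the force, the opening and the grip force at its end, in the units of the state.
- env.state(): the state, without advancing time (a new reading comes with each control period).
- optics.grab_frame(name): name is "side" or "top"; returns (picture, depth): 384x512x3 uint8, red, green, blue; 384x512 float32, mm along the optical axis (not along the pixel's ray), 0 where there is no reading.
- optics.camera_info(name): a dict with "camera_matrix" (3x3 intrinsics, pixels), "R" (3x3) and "t" (3): a world point X has camera coordinates R X + t. Camera axes: x right, y down, z forward; pixel columns grow to the right and rows downward; lengths in mm; the calibration is good to about 2 mm. A picture is of the moment at which its call begins. camera_info takes no time and is no camera call.
- env.job_done(): hands the job in; it is judged then, once.
Trained networks look in the newest picture that a camera, given by its name, has taken for a name from the list of things; names that differ only in an ending like _2 or _b are one class to them, and where a whole thing is asked for, a point or a joint stands for the part that bears it (a point fixed in the world has none). Each returns a list of dicts, best first, with "conf" (0 to 1); they miss things now and then, are a little off and sometimes report something else, mostly with a low value. They report only what shows in the picture. A call takes as long as a camera call. They do not tell look-alikes from the thing itself.
- optics.silhouettes(camera, name): "mask" (384x512 bool, what is visible of it) and "at" ([column, row] in pixels, amid what is visible of it).
- optics.place_of(camera, name): "at" ([column, row] in pixels: a listed point, or the origin of a listed thing).
The state is a dict: "time_s": time; "qpos": joint angles; "qvel": joint speeds; "effort": joint torques, N m; "ee_pos": TCP position; "ee_rot": TCP orientation; "force": force on the tool from outside, world axes, zero at the start; "torque": the same for the moment, N m; "gripper_width": finger opening in mm; "gripper_force": force on a finger pad.
Only numpy, scipy, OpenCV 4.12 (cv2) and the standard library are available. Lean on these libraries where they do the work, as an engineer would, in place of code of your own. Each camera call takes 0.05 s, during which the arm holds its last target. There are 200 camera calls.

## Working session

There is one attempt and no reset: what is moved stays moved. The work goes in short steps, Python scripts to look and compute and a tool call to move; the robot and the scene stay as the last step left them, time stands still between calls to the robot, and variables do not carry over. Pictures are saved under pics/ and viewed, at most 10 in all, crops included, and the job is handed in when it is done.

Besides the shell and the picture viewer there is one more tool, called after "Emit:" as a command line: name --argument value ..., lists and objects as JSON in quotes. send_rows: Moves the arm, as the interface text tells. Its arguments: {"type":"object","properties":{"targets":{"type":"array"},"grip_force":{"type":"number"}},"required":["targets"]}

```bash
mkdir -p pics; cat > h.py <<'E'
from workcell import env, optics
import numpy as np, cv2
def grab(n):
    p,d=optics.grab_frame(n); return p,d
def world(n,uv,depth):
    c=optics.camera_info(n);K=np.array(c["camera_matrix"]);R=np.array(c["R"]);t=np.array(c["t"])
    r=np.linalg.inv(K)@np.array([uv[0],uv[1],1.])
    return R.T@(r*depth-t)
def ray(n,uv):
    c=optics.camera_info(n);K=np.array(c["camera_matrix"]);R=np.array(c["R"]);t=np.array(c["t"])
    return -R.T@t, R.T@np.linalg.inv(K)@np.array([uv[0],uv[1],1.])
def at_z(n,uv,z):
    o,d=ray(n,uv); return o+d*(z-o[2])/d[2]
E
python3 - <<'E'
from h import *
np.set_printoptions(precision=1,suppress=True)
ims=[]
for n in("top","side"):
    p,d=grab(n); cv2.imwrite(f"pics/{n}0.png",p[:,:,::-1]); np.save(n+"0.npy",d)
    for k in["wide_template_centre","wide_template_hole","narrow_template_centre","rack","prong_bend","opening_centre","top_frame"]:
        for r in optics.place_of(n,k):
            u=r["at"];i,j=int(round(u[1])),int(round(u[0]))
            print(n,k,np.array(u),round(r["conf"],2),d[i,j], world(n,u,d[i,j]) if d[i,j]>0 else "")
s=env.state();print(s["time_s"],s["ee_pos"],s["ee_rot"],env.grasp_offset)
for n in("top","side"): print(n, ray(n,(256,192)))
E
```

```text
top wide_template_centre [245.9 184.2] 0.76 950.70886 [536.8 -23.4 114. ]
top wide_template_centre [336.  182.5] 0.69 938.353 [ 534.9 -266.   122.5]
top wide_template_centre [320.9 226.4] 0.61 951.45447 [ 419.4 -225.4   93.8]
top wide_template_centre [367.7 231.5] 0.44 924.849 [ 402.5 -344.4  116.5]
top wide_template_hole [334.9 183.1] 0.77 949.945 [ 535.3 -265.6  110.9]
top wide_template_hole [244.8 184.1] 0.77 949.1558 [536.8 -20.5 115.6]
top wide_template_hole [366.8 231.3] 0.68 924.28455 [ 403.  -341.8  117.2]
top wide_template_hole [319.7 229. ] 0.51 929.7832 [ 411.5 -218.2  114.7]
top narrow_template_centre [298.2 188.6] 0.51 978.14484 [ 526.8 -168.7   82.7]
top rack [313.3 190. ] 0.56 1018.502 [ 528.3 -217.3   41.4]
top prong_bend [176.5 197.7] 0.49 1050.9537 [517.7 189.8  13.3]
top opening_centre [166.4 186. ] 0.75 1060.2913 [554.7 222.    9.5]
top opening_centre [299.2 187.5] 0.65 965.3093 [ 527.7 -170.    95.7]
top top_frame [165.3 183.7] 0.71 1062.9362 [562.2 225.9   8. ]
side wide_template_centre [255.6 188.3] 0.93 1294.5864 [572.7  27.3   1.4]
side wide_template_centre [
[... 322 characters left out ...]
1064.6654 [ 554.1 -274.1   43.9]
side wide_template_hole [291.  275.4] 0.64 995.6118 [ 429.  -334.5    0.8]
side wide_template_hole [263.2 243.9] 0.58 1083.7903 [ 435.8 -200.8    3.4]
side narrow_template_centre [280.6 205.8] 0.9 1098.2207 [ 524.4 -166.7   81. ]
side rack [293.6 233.4] 0.84 1063.4434 [ 509.  -247.4   41. ]
side opening_centre [220.6 137.5] 0.95 1426.728 [594.1 286.1  75.1]
side top_frame [216.5 137.4] 0.97 1399.2103 [569.8 274.2  89.6]
side top_frame [218.7 134.5] 0.27 1405.7661 [583.3 279.9  94.8]
0.8 [230.2 527.  183.8] [180.    0.  156.4] 18.8
top (array([ 371.4,  -56.6, 1050.4]), array([ 0.2,  0. , -1. ]))
side (array([ -19.3, -801.8,  800.3]), array([ 0.5,  0.6, -0.6]))
```

View pics/top0.png

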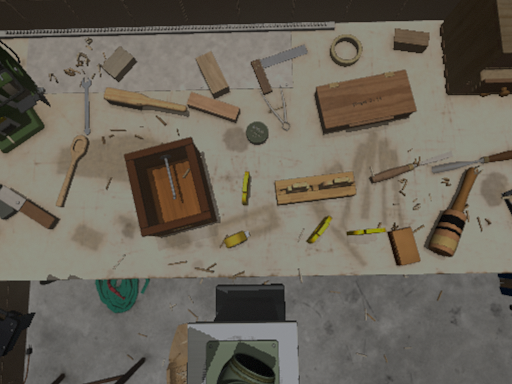

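View pics/side0.png

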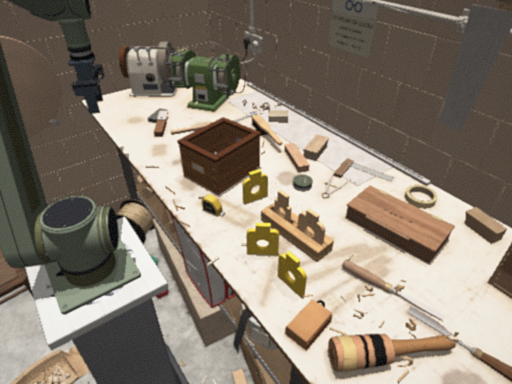

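Candidates for the wide template: plywood boards in the rack at side (310,225) and (282,205), and yellow look-alikes at side (255,186), (262,240), (291,272). The plywood one at (310,225), with the wider body and round shoulders, seems right. I'll check it in an enlarged crop and measure from depth.

```bash
cat >> h.py <<'E'
def cloud(n,d):
    c=optics.camera_info(n);K=np.array(c["camera_matrix"]);R=np.array(c["R"]);t=np.array(c["t"])
    v,u=np.mgrid[:384,:512]; r=np.stack([u,v,np.ones_like(u)],-1)@np.linalg.inv(K).T
    W=(r*d[...,None]-t)@R; W[d<=0]=np.nan; return W
E
python3 - <<'E'
from h import *
np.set_printoptions(precision=1,suppress=True)
s=cv2.imread("pics/side0.png");t=cv2.imread("pics/top0.png")
a=cv2.resize(s[180:265,240:350],(770,595)[:2],interpolation=cv2.INTER_CUBIC)
cv2.imwrite("pics/c1.png",a)
b=np.hstack([cv2.resize(t[130:245,115:225],(395,413),interpolation=cv2.INTER_CUBIC),cv2.resize(t[160:215,265:365],(400,413//2+7),interpolation=cv2.INTER_CUBIC).repeat(1,0)[:413] if 0 else cv2.copyMakeBorder(cv2.resize(t[160:215,265:365],(400,220),interpolation=cv2.INTER_CUBIC),0,193,0,0,cv2.BORDER_CONSTANT)])
cv2.imwrite("pics/c2.png",b)
W={n:cloud(n,np.load(n+"0.npy")) for n in("top","side")}
def sel(n,x,y,z):
    w=W[n].reshape(-1,3);m=(w[:,0]>x[0])&(w[:,0]<x[1])&(w[:,1]>y[0])&(w[:,1]<y[1])&(w[:,2]>z[0])&(w[:,2]<z[1]);return w[m]
for n in W:
    p=sel(n,(380,720),(80,360),(140,160));print(n,"frame",len(p),p[:,2].mean(),cv2.minAreaRect(p[:,:2].astype(np.float32)))
    p=sel(n,(470,590),(-350,-80),(32,50));print(n,"rack",len(p),cv2.minAreaRect(p[:,:2].astype(np.float32)))
    for nm,y in(("narrow",(-200,-120)),("wide",(-330,-215))):
        p=sel(n,(490,570),y,(60 if n=="side" else 118,140));print(n,nm,len(p),p.mean(0) if len(p) else "",p.min(0),p.max(0))
for n,k in(("top","prong_bend"),):
    pass
# prong points
p=sel("top",(450,680),(130,300),(60,110));p=p;print("prong zone",len(p))
E
```

```text
top frame 2403 148.62629102240228 ((533.142333984375, 183.65858459472656), (229.1711883544922, 188.4950714111328), 13.6931791305542)
top rack 1425 ((537.7889404296875, -224.22903442382812), (70.42102813720703, 232.16859436035156), 5.916889190673828)
top narrow 69 [ 531.2 -168.1  125.8] [ 524.4 -188.   119.3] [ 538.4 -149.8  130.6]
top wide 70 [ 542.7 -279.2  125.2] [ 535.6 -298.3  118.5] [ 549.6 -260.4  130.2]
side frame 1009 149.35540055651737 ((531.5842895507812, 185.3306121826172), (231.4371337890625, 190.7176513671875), 14.395917892456055)
side rack 1120 ((535.5419311523438, -220.97833251953125), (72.63265228271484, 234.4906463623047), 6.2196760177612305)
side narrow 278 [ 527.2 -170.6   97.5] [ 519.9 -197.2   60.3] [ 539.5 -136.3  129.4]
side wide 470 [ 538.5 -282.8   95.6] [ 529.9 -323.    60.2] [ 552.2 -232.2  131.1]
prong zone 663
```

View pics/c1.png

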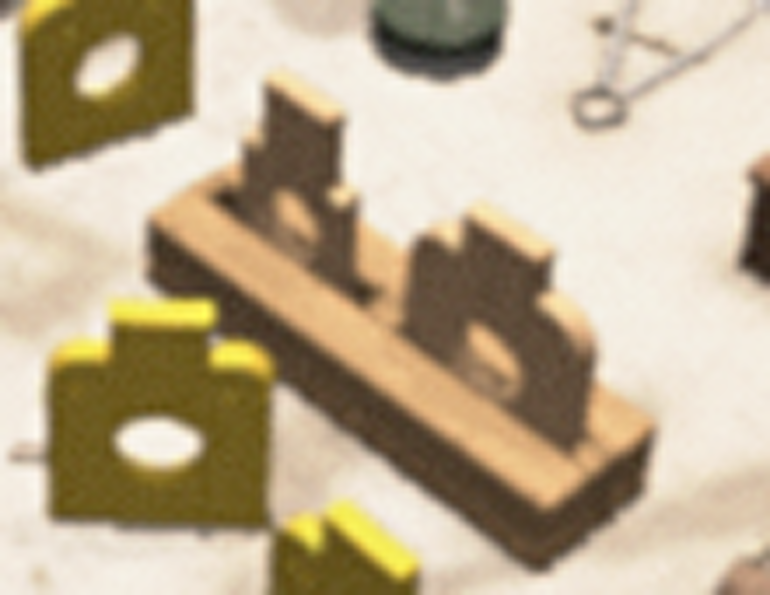

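View pics/c2.png

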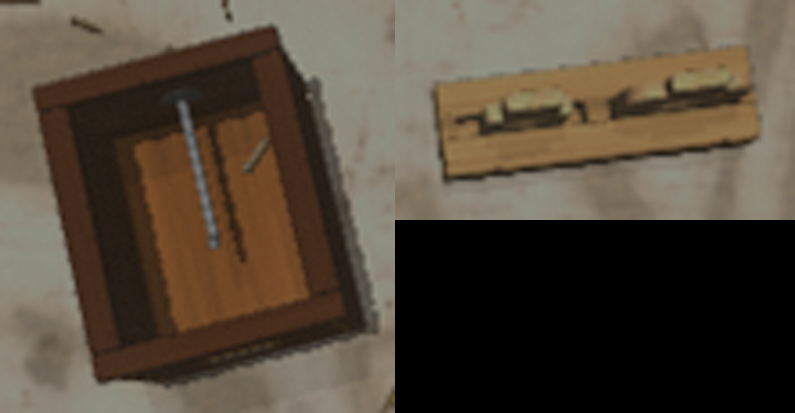

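The crop shows the round-shouldered wide plywood board on the right of the rack (side (310,225), top (336,182)). The narrow, square-shouldered one is on the left (side (282,205)), and the yellow boards are look-alikes. In the top crop the prong runs from its bend near top (174,198) to its root near (165,157). Next I'll refine the prong and till geometry.

```bash
python3 - <<'E'
from h import *
np.set_printoptions(precision=1,suppress=True)
print("bend",at_z("top",(174.3,197.5),82),"tip",at_z("top",(174.5,199),95),"root",at_z("top",(165.6,160),82), "net",at_z("top",(176.5,197.7),82))
W=cloud("top",np.load("top0.npy"));w=W[150:210,155:185].reshape(-1,3)
m=(w[:,2]>70)&(w[:,2]<102);p=w[m];a=np.deg2rad(14);c=np.array([532.8,184.2]);
q=(p[:,:2]-c)@np.array([[np.cos(a),-np.sin(a)],[np.sin(a),np.cos(a)]])
k=abs(q[:,1])<20;print(np.c_[q,p[:,2]][k][np.argsort(q[k,0])][::4])
l=cv2.fitLine(q[k&(q[:,0]>-20)&(q[:,0]<70)].astype(np.float32),cv2.DIST_HUBER,0,.01,.01).ravel();print(l)
for n in("top","side"):
    w=cloud(n,np.load(n+"0.npy")).reshape(-1,3)
    m=(w[:,0]>500)&(w[:,0]<570)&(w[:,1]>-305)&(w[:,1]<-255)&(w[:,2]>(122 if n=="top" else 70))&(w[:,2]<135)
    print(n,cv2.minAreaRect(w[m][:,:2].astype(np.float32)))
E
```

```text
bend [508.7 179.7  82. ] tip [502.7 175.9  95. ] root [617.4 206.1  82. ] net [508.  173.5  82. ]
[[-28.6  -0.5  97.1]
 [-23.7   3.   90.1]
 [-19.   -5.   83. ]
 [-13.8   2.8  81.7]
 [ -9.5  -3.8  80.9]
 [ -6.2   0.1  85.5]
 [ -1.9   2.9  81.8]
 [  1.6  -4.4  84.5]
 [  5.3  -0.1  86.8]
 [  9.3   2.4  84.7]
 [ 13.4  -4.3  84.4]
 [ 16.6  -4.6  82.8]
 [ 22.3  -3.7  85.4]
 [ 27.1  -0.6  80.6]
 [ 29.8   0.8  83.9]
 [ 33.7  -4.   87.5]
 [ 38.    0.8  87.4]
 [ 41.3   0.5  85.7]
 [ 46.5  -3.3  84.5]
 [ 49.7  -3.7  83.2]
 [ 54.    1.2  83.2]
 [ 58.1  -3.4  85.9]
 [ 62.2  -3.2  81.6]
 [ 65.9   1.2  83.7]
 [ 70.2  -1.   88.3]
 [ 74.1  -1.   84.8]
 [ 77.5   1.   85.1]
 [ 82.2  -3.2  85.9]
 [ 87.5   2.2  83.1]
 [ 90.8  -5.1  85.7]
 [ 94.7  -5.2  82.6]
 [ 96.3  12.1  82.7]
 [ 96.5  -6.4  74.4]
 [ 96.8   3.   83. ]
 [ 97.    5.6  73.6]
 [ 97.2  -6.1  94.6]
 [ 97.4 -15.3  84.9]
 [ 98.4  19.9  94.3]
 [ 98.7   8.6  92.9]
 [ 99.1   4.1  98.1]
 [ 99.4  16.4  75.5]
 [ 99.6  18.5  88.4]
 [ 99.8   6.9  98. ]
 [100.   11.5 101.9]]
[ 1.  -0.  24.8 -1.6]
top ((543.1192016601562, -279.49810791015625), (11.912246704101562, 38.313316345214844), 5.505744934082031)
side ((541.2742309570312, -279.8552551269531), (14.613655090332031, 49.833553314208984), 4.370520114898682)
```

Emit:
send_rows --targets '[[[0,0,0,0,0,0.2,-1],[0,0,0,0,0,0.2,-1],[0,0,-0.08,0.07,-0.18,0,-1],[0,0,-0.08,0.07,-0.18,0,-1],[0,0,-0.08,0.07,-0.18,0,-1],[0,0,-0.08,0.07,-0.18,0,-1],[0,0,-0.08,0.07,-0.18,0,-1],[0,0,-0.08,0.07,-0.18,0,-1],[0,0,-0.08,0.07,-0.18,0,-1],[0,0,-0.08,0.07,-0.18,0,-1],[0,0,0,0.07,-0.18,0,-1],[0,0,0,0.07,-0.18,0,-1]]]'

```text
time_s: 2.0
ee_pos: [370.4, 165.5, 264.0]
ee_rot: [179.9, -0.0, 98.8]
force: [0.1, -0.5, -0.3]
gripper_width: 91.5
gripper_force: 0.0
```

Emit:
send_rows --targets '[[[0,0,-0.031,0.086,-0.222,0,-1],[0,0,0,0.086,-0.222,0,-1],[0,0,0,0.086,-0.222,0,-1],[0,0,0,0.086,-0.222,0,-1],[0,0,0,0.086,-0.222,0,-1],[0,0,0,0.086,-0.222,0,-1],[0,0,0,0.086,-0.222,0,-1],[0,0,0,0.086,-0.222,0,-1],[0,0,0,0.086,-0.222,0,-1],[0,0,0,0.086,-0.222,0,-1],[0,0,0,0,0,0,-1],[0,0,0,0,0,0,-1]]]' --grip_force 20

```text
time_s: 3.2
ee_pos: [541.9, -277.6, 262.8]
ee_rot: [-179.9, -0.1, 95.9]
force: [-0.7, 0.4, 0.4]
gripper_width: 91.1
gripper_force: 0.0
```

Emit:
send_rows --targets '[[[0,0,0,0.005,-0.01,-0.2,-1],[0,0,0,0,0,-0.2,-1],[0,0,0,0,0,-0.2,-1],[0,0,0,0,0,-0.14,-1],[0,0,0,0,0,-0.1,-1],[0,0,0,0,0,0,-1],[0,0,0,0,0,0,-1]]]'

```text
time_s: 3.9
ee_pos: [543.4, -278.1, 96.8]
ee_rot: [179.9, 0.0, 96.1]
force: [0.3, 0.1, -0.1]
gripper_width: 91.3
gripper_force: 0.0
```

Emit:
send_rows --targets '[[[0,0,0,0,0,0,1],[0,0,0,0,0,0,1],[0,0,0,0,0,0,1],[0,0,0,0,0,0,1],[0,0,0,0,0,0,1],[0,0,0,0,0,0,1],[0,0,0,0,0,0,1],[0,0,0,0,0,0,1]]]'

```text
time_s: 4.7
ee_pos: [543.1, -279.0, 95.7]
ee_rot: [-180.0, -0.0, 96.0]
force: [0.4, -0.8, 0.1]
gripper_width: 30.0
gripper_force: 0.0
```

Emit:
send_rows --targets '[[[0,0,0,0,0,0,1],[0,0,0,0,0,0,1],[0,0,0,0,0,0,1],[0,0,0,0,0,0,1],[0,0,0,0,0,0,1]]]'

```text
time_s: 5.2
ee_pos: [543.1, -279.1, 95.7]
ee_rot: [180.0, -0.0, 96.0]
force: [-0.2, 0.8, 0.1]
gripper_width: 11.1
gripper_force: 20.0
```

Emit:
send_rows --targets '[[[0,0,0,0,0,0.05,1],[0,0,0,0,0,0.1,1],[0,0,0,0,0,0.1,1],[0,0,0,0,0,0.15,1],[0,0,0,0,0,0.15,1],[0,0,0,0,0,0.15,1],[0,0,0,0,0,0.15,1],[0,0,0,0,0,0.05,1],[0,0,0,0,0,0,1],[0,0,0,0,0,0,1]]]' --grip_force 30

```text
time_s: 6.2
ee_pos: [542.5, -278.7, 274.3]
ee_rot: [-179.9, -0.1, 96.0]
force: [-1.0, -1.1, -2.6]
gripper_width: 10.6
gripper_force: 30.0
```

```bash
python3 - <<'E'
from h import *
np.set_printoptions(precision=1,suppress=True)
p,d=grab("side");s=env.state();print(s["ee_pos"],s["ee_rot"],s["gripper_width"])
cv2.imwrite("pics/lift.png",cv2.resize(p[80:300,200:400],(600,600*220//200))[:600,:,::-1])
w=cloud("side",d).reshape(-1,3);m=(w[:,0]>510)&(w[:,0]<575)&(w[:,1]>-350)&(w[:,1]<-210)&(w[:,2]>165)&(w[:,2]<255);q=w[m]
for lo in range(165,255,10):
    k=(q[:,2]>=lo)&(q[:,2]<lo+10)
    if k.any(): r=q[k];print(lo,k.sum(),r[:,0].mean(),r[:,1].min(),r[:,1].max())
print(q[:,2].min())
E
```

```text
[ 542.3 -278.6  273.7] [-179.8   -0.1   96. ] 10.372156862272877
185 29 537.4584118550063 -322.28988539771626 -232.22532167864395
195 94 536.8913178613341 -322.13402414200715 -230.9855841542799
205 98 536.8718445664857 -324.71316704662036 -232.1458664003497
215 113 538.3317445204449 -322.1848397525844 -234.60581485026623
225 84 537.6690779388427 -323.1086473031443 -232.077823234745
235 68 538.1975491379892 -323.0292517273601 -232.5537950008157
245 81 537.0876527867674 -322.7868627926724 -232.7988425812173
191.10075765510484
```

View pics/lift.png

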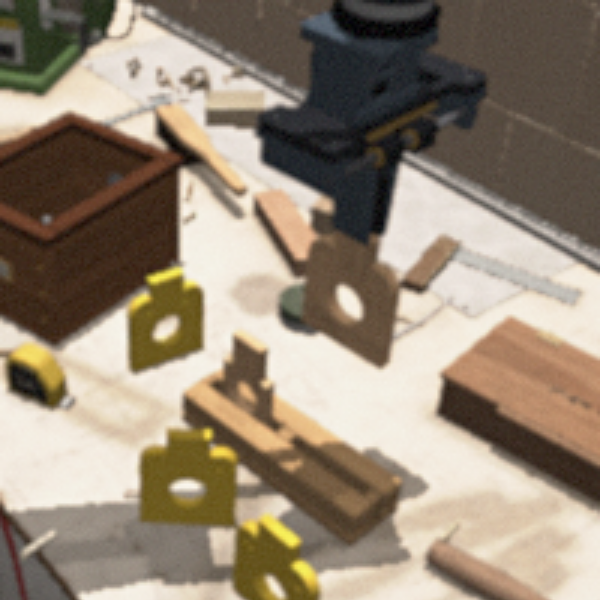

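The side view shows the wide template held upright with its foot at about 190 mm. The narrow one is still in its slot. I'll carry it to just above the front of the till opening.

Emit:
send_rows --targets '[[[0,0,0.011,-0.027,0.1,0,1],[0,0,0.011,-0.027,0.2,0,1],[0,0,0.011,-0.027,0.2,0,1],[0,0,0.011,-0.027,0.2,0,1],[0,0,0.011,-0.027,0.2,0,1],[0,0,0.011,-0.027,0.2,0,1],[0,0,0.011,-0.027,0.2,0,1],[0,0,0.012,-0.027,0.2,0,1],[0,0,0,-0.027,0.2,0,1],[0,0,0,-0.027,0.2,0,1],[0,0,0,-0.027,0.2,0,1],[0,0,0,-0.027,0.14,0,1]]]'

```text
time_s: 7.45
ee_pos: [477.0, 171.0, 273.9]
ee_rot: [-179.8, -0.0, 104.1]
force: [0.2, -0.8, -1.4]
gripper_width: 10.7
gripper_force: 30.0
```

Emit:
send_rows --targets '[[[0,0,0,0,0,0,1],[0,0,0,0,0,0,1],[0,0,0,0,0,0,1]]]'

```text
time_s: 7.75
ee_pos: [478.1, 168.0, 274.9]
ee_rot: [-179.9, 0.0, 104.0]
force: [-0.6, -0.6, -2.0]
gripper_width: 10.2
gripper_force: 30.0
```

```bash
python3 - <<'E'
from h import *
np.set_printoptions(precision=1,suppress=True)
p,d=grab("side");s=env.state();print(s["ee_pos"],s["ee_rot"],s["gripper_width"],s["force"])
a=p[40:240,150:350]; t,dt=grab("top"); b=t[110:260,90:240]
cv2.imwrite("pics/over.png",np.hstack([cv2.resize(a,(400,400)),cv2.resize(b,(400,400))])[:,:,::-1])
w=cloud("side",d).reshape(-1,3);m=(w[:,0]>430)&(w[:,0]<525)&(w[:,1]>105)&(w[:,1]<235)&(w[:,2]>175)&(w[:,2]<265);q=w[m]
a=np.deg2rad(14);c=np.array([532.8,184.2]);l=(q[:,:2]-c)@np.array([[np.cos(a),-np.sin(a)],[np.sin(a),np.cos(a)]])
for lo in range(175,265,10):
    k=(q[:,2]>=lo)&(q[:,2]<lo+10)
    if k.any(): print(lo,k.sum(),l[k].mean(0),l[k,1].min(),l[k,1].max())
print(q[:,2].min())
E
```

```text
[478.3 167.8 275.2] [-179.9    0.   103.9] 10.83750572036203 [-0.3  0.4 -0.8]
185 14 [-61.8  -4.5] -43.74619263931825 43.37099699708296
195 54 [-62.4  -7.1] -47.364872926790184 43.64005752101808
205 63 [-61.8  -7.7] -48.20551997421024 42.11360126533914
215 67 [-60.5  -4.5] -46.648193496083486 47.21510277720344
225 46 [-60.6  -3.4] -47.33580294649202 44.22060903148254
235 44 [-60.7  -3.7] -47.467595926468476 44.96171038320076
245 54 [-62.   -8.9] -48.40685861557464 41.93267523471667
255 58 [-61.8  -8.4] -46.83770328987528 45.30115905199043
190.39925031450943
```

View pics/over.png

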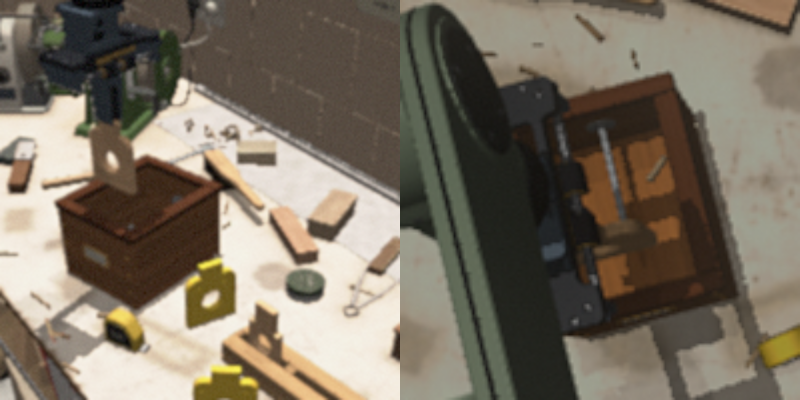

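The template hangs above the front half of the opening and is centred on the prong line (local y about -1.7). Next I'll lower it in front of the tip.

Emit:
send_rows --targets '[[[0,0,0,0,0,-0.05,1],[0,0,0,0,0,-0.1,1],[0,0,0,0,0,-0.1,1],[0,0,0,0,0,-0.1,1],[0,0,0,0,0,-0.1,1],[0,0,0,0,0,-0.1,1],[0,0,0,0,0,-0.1,1],[0,0,0,0,0,-0.08,1],[0,0,0,0,0,0,1],[0,0,0,0,0,0,1]]]'

```text
time_s: 8.85
ee_pos: [478.4, 168.5, 129.7]
ee_rot: [-180.0, 0.0, 104.0]
force: [-0.3, 0.7, -1.4]
gripper_width: 10.8
gripper_force: 30.0
```

Emit:
send_rows --targets '[[[0,0,0,0.04,0.01,0,1],[0,0,0,0.04,0.01,0,1],[0,0,0,0.04,0.01,0,1],[0,0,0,0,0,0,1]]]'

```text
time_s: 9.25
ee_pos: [504.2, 175.5, 130.1]
ee_rot: [179.9, -0.0, 104.0]
force: [-0.1, -0.4, -1.0]
gripper_width: 10.3
gripper_force: 30.0
```

Emit:
send_rows --targets '[[[0,0,0,0.04,0.01,0,1],[0,0,0,0.04,0.01,0,1],[0,0,0,0,0,0,1]]]'

```text
time_s: 9.55
ee_pos: [519.8, 179.3, 129.8]
ee_rot: [179.9, -0.0, 104.0]
force: [0.2, -0.5, -1.2]
gripper_width: 10.7
gripper_force: 30.0
```

Emit:
send_rows --targets '[[[0,0,0,0.04,0.01,0,1],[0,0,0,0.04,0.01,0,1],[0,0,0,0.04,0.01,0,1],[0,0,0,0,0,0,1],[0,0,0,0,0,-0.04,1],[0,0,0,0,0,-0.04,1],[0,0,0,0,0,-0.01,1],[0,0,0,0,0,0,1],[0,0,0,0,0,0,1]]]'

```text
time_s: 10.45
ee_pos: [542.3, 184.9, 111.8]
ee_rot: [180.0, 0.0, 104.0]
force: [0.7, 0.2, -1.3]
gripper_width: 10.8
gripper_force: 30.0
```

```bash
python3 - <<'E'
from h import *
p,d=grab("side");s=env.state();print(s["ee_pos"],s["force"])
t,dt=grab("top")
cv2.imwrite("pics/hung.png",np.hstack([cv2.resize(p[80:200,160:280],(400,400),interpolation=2),cv2.resize(t[120:240,110:230],(400,400),interpolation=2)])[:,:,::-1])
E
```

```text
[542.45862092 184.995251   111.97890403] [-0.35955544 -0.3571425  -1.60421627]
```

View pics/hung.png

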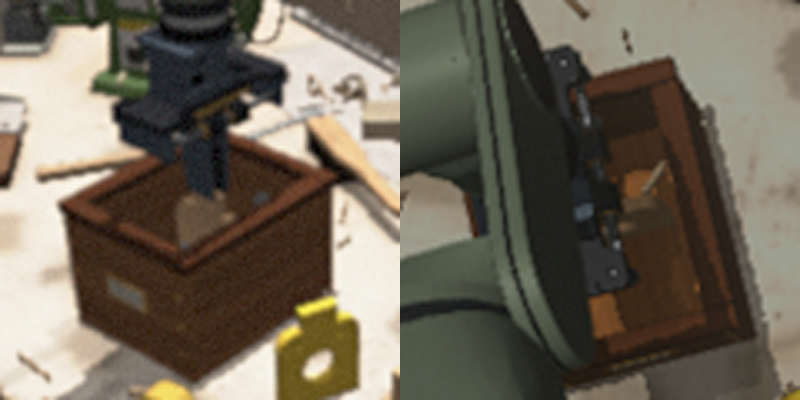

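The view shows the template inside the till, around the prong and clear of the frame. I'll lower it gently until the bar takes the load.

Emit:
send_rows --targets '[[[0,0,0,0,0,-0.01,1],[0,0,0,0,0,-0.005,1],[0,0,0,0,0,0,1],[0,0,0,0,0,0,1]]]'

```text
time_s: 10.95
ee_pos: [542.3, 185.0, 108.8]
ee_rot: [180.0, -0.0, 104.0]
force: [0.3, 0.2, -2.3]
gripper_width: 10.3
gripper_force: 30.0
```

Emit:
send_rows --targets '[[[0,0,0,0,0,-0.005,1],[0,0,0,0,0,0,1],[0,0,0,0,0,0,1]]]'

```text
time_s: 11.25
ee_pos: [542.8, 185.1, 108.5]
ee_rot: [179.9, -0.0, 104.0]
force: [-0.7, -0.0, 4.4]
gripper_width: 10.4
gripper_force: 30.0
```

Emit:
send_rows --targets '[[[0,0,0,0,0,0,0.5],[0,0,0,0,0,0,0.4],[0,0,0,0,0,0,0.2],[0,0,0,0,0,0,0],[0,0,0,0,0,0,-0.1],[0,0,0,0,0,0,-0.1],[0,0,0,0,0,0,-0.1],[0,0,0,0,0,0,-0.1]]]'

```text
time_s: 12.05
ee_pos: [542.4, 185.0, 107.8]
ee_rot: [180.0, -0.0, 104.0]
force: [-0.4, 0.2, 0.1]
gripper_width: 50.3
gripper_force: 0.0
```

Released. Raising straight up, then moving back clear of the till to look.

Emit:
send_rows --targets '[[[0,0,0,0,0,0.05,-0.1],[0,0,0,0,0,0.1,-0.1],[0,0,0,0,0,0.1,-0.1],[0,0,0,0,0,0.2,-0.1],[0,0,0,0,0,0.2,-0.1],[0,0,0,0,0,0.2,-0.1],[0,0,0,-0.08,-0.2,0,-0.1],[0,0,0,-0.08,-0.2,0,-0.1],[0,0,0,-0.08,-0.2,0,-0.1],[0,0,0,-0.08,-0.2,0,-0.1],[0,0,0,-0.08,-0.2,0,-0.1],[0,0,0,0,0,0,-0.1]]]'

```text
time_s: 13.25
ee_pos: [460.5, -18.7, 279.1]
ee_rot: [180.0, 0.1, 103.7]
force: [0.3, -0.0, -0.6]
gripper_width: 50.3
gripper_force: 0.0
```

```bash
python3 - <<'E'
from h import *
np.set_printoptions(precision=1,suppress=True)
s=env.state();print(s["ee_pos"],s["force"])
p,d=grab("side");t,dt=grab("top")
cv2.imwrite("pics/end.png",np.hstack([cv2.resize(p[80:200,160:280],(400,400),interpolation=2),cv2.resize(t[120:240,110:230],(400,400),interpolation=2)])[:,:,::-1])
q=cloud("top",dt).reshape(-1,3);a=np.deg2rad(14);c=np.array([532.8,184.2]);l=(q[:,:2]-c)@np.array([[np.cos(a),-np.sin(a)],[np.sin(a),np.cos(a)]])
k=(abs(l[:,0])<80)&(abs(l[:,1])<55)&(q[:,2]>105)&(q[:,2]<160)
print(k.sum(),np.c_[l,q[:,2]][k].mean(0),l[k].min(0),l[k].max(0),q[k,2].max())
E
```

```text
[460.5 -18.7 279.1] [ 0.3 -0.  -0.6]
64 [  8.4  18.  122.2] [ 3.6 -2.2] [16.4 36.4] 143.84872223483416
```

View pics/end.png

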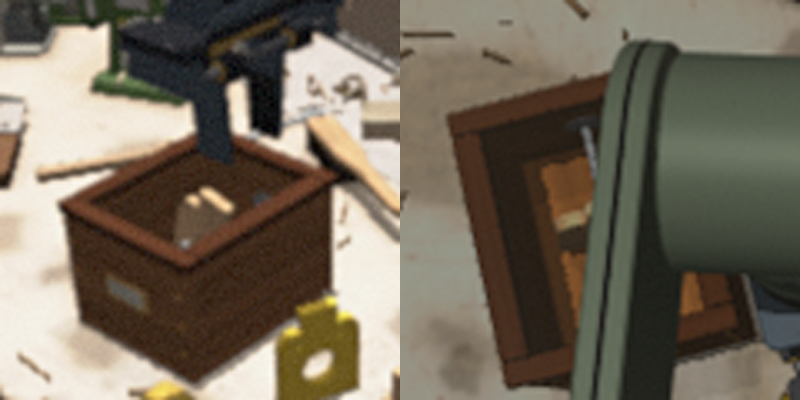

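The side view shows the template hanging upright on the prong, with its top edge at about 140 mm and the gripper clear. I'll let it settle, then hand in.

Emit:
send_rows --targets '[[[0,0,0,-0.05,-0.2,0,-0.1],[0,0,0,-0.05,-0.2,0,-0.1],[0,0,0,0,-0.2,0,-0.1],[0,0,0,0,0,0,-0.1],[0,0,0,0,0,0,-0.1],[0,0,0,0,0,0,-0.1],[0,0,0,0,0,0,-0.1],[0,0,0,0,0,0,-0.1],[0,0,0,0,0,0,-0.1],[0,0,0,0,0,0,-0.1]]]'

```text
time_s: 14.35
ee_pos: [442.4, -134.7, 277.8]
ee_rot: [180.0, 0.0, 104.1]
force: [-0.0, 0.3, 0.5]
gripper_width: 50.3
gripper_force: 0.0
```

```bash
python3 - <<'E'
from h import *
np.set_printoptions(precision=1,suppress=True)
t,d=grab("top");q=cloud("top",d).reshape(-1,3);a=np.deg2rad(14);c=np.array([532.8,184.2]);l=(q[:,:2]-c)@np.array([[np.cos(a),-np.sin(a)],[np.sin(a),np.cos(a)]])
k=(abs(l[:,0])<80)&(abs(l[:,1])<55)&(q[:,2]>132)&(q[:,2]<160)
print(k.sum(),np.c_[l,q[:,2]][k].mean(0),l[k].min(0),l[k].max(0))
print(env.job_done())
E
```

```text
66 [  9.4 -15.  136.9] [  3.4 -35.3] [15.8  2.8]
the job is handed in; nothing more can be done
None
```

I hung the wide template on the prong and handed the job in at about 14 s, with no unexpected contact forces and the narrow template left in its slot, but the last top view showed its neck about 13 mm to one side of the prong line, so it may still have been swinging or tilted close to the 15° limit; the verdict was not shown.

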